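Point out the bench dog left standing, then press it flush

TASK

On the small raised joiner's bench a board lies ready for planing against its two stop dogs, but one other bench dog still stands up out of its hole in the row on the robot's side of the board, where the plane has to run. Point it out to the student: hold the fingertips straight over its head, just above it (a centimetre or two) and without touching it, for at least two seconds; then press it down flush with the bench top and draw the hand clear. Leave the two stop dogs standing, and leave the other dogs, the board and the tools as they lie.

Things in the scene. Friction and masses are not known exactly. Their poses are not given: they have to be found in the camera images.
- bench_top (a point): Centre of the upper face of the raised bench, a pale wooden slab 300 mm deep (its x) and 600 mm long (its y), 50 mm thick, on two feet; this face is level, 120 mm above the table, and the bench is fixed. Two rows of four 20 mm dog holes run along its y, one row 85 mm to its -x side (the robot's side), one 85 mm to its +x side; the holes of a row lie at y = -210, -70, 70 and 210 mm. A wooden vise jaw with a steel screw stands off its -y end, no higher than the top.
- dog_up_top (a point): The dog to point out and press: centre of the top of its head (z up). A dark beech rod 20 mm across, 120 mm long, standing upright in its hole. It is the only one that stands up in the row on the robot's side; which of that row's four holes it is in varies. Its head starts 25 to 40 mm above the bench top.
- dog_up (a joint): Height of that dog's head above the bench top, m: 0 = flush, where it comes to a stop; larger = standing up. Friction holds it at any height; it takes about 4 to 6 N to slide, and it slides straight up and down only.
- dog_p1_top (a point): Head (top centre) of a parked dog, the same beech rod 20 mm across, 120 mm long, standing upright in its hole. Already flush, in another hole of the same row: leave it down.
- dog_p2_top (a point): Head of the second parked dog, flush in the same row: leave it down.
- dog_p3_top (a point): Head of the third parked dog, flush in the same row: leave it down.
- stop_l_top (a point): Head (top centre) of the left stop dog, a like rod standing 32 to 38 mm up in the far row, behind the board: leave it standing.
- stop_r_top (a point): Head of the right stop dog, beside it in the far row: leave it standing.
- plane_mid (a point): Centre of the steel block plane lying on the board, 50 x 160 x 48 mm.
- square_mid (a point): Middle of the wooden stock (80 x 18 x 14 mm, along its x) of the small try square lying on the board; its steel blade reaches 115 mm to its +y.
- pencil_mid (a point): Centre of the flat carpenter's pencil, about 120 x 14 x 8 mm (along its x), lying on the bench between the two middle holes of the near row.
- offcut_mid (a point): Centre of the wooden off-cut, 70 x 40 x 22 mm, lying on the bench between the two left holes of the near row.
- rule_mid (a point): Centre of the folded rule, 122 x 15 x 16 mm (along its x), lying on the bench between the two right holes of the near row.
- mallet_mid (a point): Centre of the head (70 x 125 x 90 mm) of the wooden mallet lying on the table left of the bench; its handle reaches 230 mm to its -x.
- chisel_mid (a point): Middle of the wooden handle of the chisel lying across the left end of the bench, 245 mm long, 24 mm wide, 22 mm high; its blade points to its +x. It lies about 55 mm from the centre of the left hole of the near row.
- glue_mid (a point): Centre, half-way up, of the white glue bottle standing on the table right of the bench, 64 mm across, 170 mm tall.
- board: Centre of the underside of the loose board, 90 mm wide (its x), 360 mm long (its y), 22 mm thick, lying flat on the bench; its far edge lies against the two stops, its near edge about 60 mm from the centres of the near row of holes. The plane and the square lie on it.

How it is judged:
By the outcome, as a careful person would: the job done as asked, in the order asked, and still so for the second after the job is handed in, with the robot touching nothing.
It also fails if it takes over 35 s, if anything falls off the work surface, if the arm or the gripper's body presses on something with over 40 N, if the wrist force passes 120 N, or if a joint passes its speed limit or range.

ROBOT

A 6-joint arm with a two-finger parallel gripper is mounted at the origin on the work surface. World frame = base frame: x ahead of the robot, y to its left, z up, the work surface at z = 0. Lengths are in m, angles in rad, forces in N, time in s.
With the tool pointing down it reaches from about 0.35 to 0.775 m from the base axis. Payload 5.5 kg.
Tool frame: the origin (TCP) lies between the finger pads; the fingertips stand 11 mm ahead of it and the grasp point (between the pads) lies 8 mm behind it (tips_ahead is the distance from the TCP to the fingertips, in m); z points along the fingers, y is the line along which they close (so a half turn about z gives the same grasp; the last joint's range is limited). The gripper opens to 85 mm and grips with 20 to 120 N. Pads are 22 mm wide; open, the fingers measure 114 mm over their backs; the gripper's body (76 mm by 85 mm) begins 54 mm behind the grasp point. The pads swing forward as they close: fully open they stand 13 mm farther back than shut.
Start: joints at [1.041, 0.313, 0.046, 1.304, 0, 1.431], TCP at [0.219, 0.532, 0.242] pointing down, gripper open.
Joint ranges: [-2.76, 2.76], [-0.86, 1.69], [-1.03, 1.26], [-2.2, 2.34], [-1.47, 1.5], [-3.14, 3.14]. Speed limits (rad/s): [2.57, 2.57, 3.14, 3.14, 3.14, 3.14].

INTERFACE

Orientations are given as a unit quaternion [w, x, y, z].
In Python, from workcell import * gives the robot as it stands. The module is installed in compiled form; this text tells all that it offers.
- The arm moves only by the tool jog_arm, never from a script. Its argument "moves" is a list of rows, each an object with "fingers": the closure, from 0 (fully open) to 1 (shut); "slide": the shift along the tool's x, y, z in mm, a list of three; "angular": the turn, a rotation vector about the tool's x, y, z in degrees, a list of three. A call has 1 to 10 rows; each row is the pose to reach, as a shift and turn from the pose commanded when the call began, along the tool's axes at that moment; what a row does not reach only later rows make up. A row lasts 1/12 s, in which the tool goes at most 41.7 mm and 7.16 degrees, less where a joint would pass 70% of its speed; a pose out of reach is approached as far as the arm can. A call with a gripper value outside its range is refused whole. The fingers move at their own pace and stop on an object; "squeeze" is the grip in N (left out, the last holds). Time passes only in rows, so rows that repeat a pose let the fingers close. It gives the time, the measured TCP pose, the force, the opening and the grip force at its end, in the units of the state.
- get_state(): the state, without advancing time (a new reading comes with each control period).
- read_camera(name): name is "side" or "top" or "wrist"; returns a dict with "color" (384x512x3 uint8, red, green, blue), "fovy" (degrees; the focal length in pixels is half the picture's height over the tangent of half this angle, whatever the lens; pixels are square), "cx", "cy" (the principal point, pixels), "world_from_camera" (4x4, takes a point from camera to world coordinates); the wrist camera has in their place "tool_from_camera" (4x4, takes a point from camera to tool coordinates, whose origin is the TCP and whose axes are the flange's). Camera axes: x right, y down, z forward; pixel columns grow to the right and rows downward; lengths in m; the calibration is good to about 2 mm. A picture is of the moment at which its call begins: read the wrist's pose just before it. There is no depth.
- hand_in(): hands the job in; it is judged then, once.
Trained networks look in a picture, given as the dict that the camera call returned (one of the last four; its "shot" number tells which), for a name from the list of things; names that differ only in an ending like _2 or _b are one class to them, and where a whole thing is asked for, a point or a joint stands for the part that bears it (a point fixed in the world has none). Each returns a list of dicts, best first, with "p" (0 to 1); they miss things now and then, are a little off and sometimes report something else, mostly with a low value. They report only what shows in the picture. A call takes as long as a camera call.
- look_for(target, picture): "point" ([column, row] in pixels, amid what is visible of it).
- tip_of(target, picture): "point" ([column, row] in pixels: a listed point, or the origin of a listed thing).
The state is a dict: "clock": time; "joint_pos": joint angles; "qvel": joint speeds; "tau": joint torques, N m; "tcp_pos": TCP position; "orientation": TCP orientation; "wrist_force": force on the tool from outside, world axes, zero at the start; "ft_torque": the same for the moment, N m; "finger_gap": finger opening in m; "grip_force": force on a finger pad.
Only numpy, scipy, OpenCV 4.12 (cv2) and the standard library are available. Lean on these libraries where they do the work, as an engineer would, in place of code of your own. Each camera call takes 0.05 s, during which the arm holds its last target. There are 200 camera calls.

## Working session

There is one attempt and no reset: what is moved stays moved. The work goes in short steps, Python scripts to look and compute and a tool call to move; the robot and the scene stay as the last step left them, time stands still between calls to the robot, and variables do not carry over. Pictures are saved under pics/ and viewed, at most 10 in all, crops included, and the job is handed in when it is done.

Besides the shell and the picture viewer there is one more tool, called after "Call:" in YAML: its name, and indented under it one key for each argument. jog_arm: Moves the arm, as the interface text tells. Its arguments: {"type":"object","properties":{"moves":{"type":"array","items":{"type":"object","properties":{"fingers":{"type":"number"},"slide":{"type":"array","items":{"type":"number"}},"angular":{"type":"array","items":{"type":"number"}}}}},"squeeze":{"type":"number"}},"required":["moves"]}

```bash
mkdir -p pics; cat > h.py <<'E'
from workcell import *
import numpy as np, cv2
def ray(pic,pt,T=None):
    T=np.array(pic["world_from_camera"]) if T is None else T
    f=pic["color"].shape[0]/2/np.tan(np.radians(pic["fovy"])/2)
    d=T[:3,:3]@np.array([(pt[0]-pic["cx"])/f,(pt[1]-pic["cy"])/f,1]); return T[:3,3],d/np.linalg.norm(d)
def atz(o,d,z): return o+d*(z-o[2])/d[2]
def tri(rs):
    A=sum(np.eye(3)-np.outer(d,d) for o,d in rs); b=sum((np.eye(3)-np.outer(d,d))@o for o,d in rs)
    return np.linalg.solve(A,b)
def proj(pic,p,T=None):
    T=np.array(pic["world_from_camera"]) if T is None else T
    f=pic["color"].shape[0]/2/np.tan(np.radians(pic["fovy"])/2)
    c=np.linalg.inv(T)@np.append(p,1); return [pic["cx"]+f*c[0]/c[2],pic["cy"]+f*c[1]/c[2]]
E
python3 - <<'E'
from h import *
np.set_printoptions(precision=4,suppress=True)
s=get_state(); print(s["clock"],s["tcp_pos"],s["orientation"],s["wrist_force"])
for n in ["top","side"]:
    p=read_camera(n); cv2.imwrite(f"pics/{n}1.png",cv2.cvtColor(p["color"],cv2.COLOR_RGB2BGR))
    print(n,p["fovy"],np.array(p["world_from_camera"])[:3,3])
    for t in ["bench_top","dog_up_top","dog_p1_top","stop_l_top","stop_r_top","pencil_mid","offcut_mid","rule_mid","chisel_mid"]:
        r=tip_of(t,p)
        print(t,[(np.round(q["point"],1),round(q["p"],2),atz(*ray(p,q["point"]),.15 if 'up' in t or 'stop' in t else .12)) for q in r[:4]])
E
```

```text
0.0 [0.2183 0.5314 0.2414] [-0.0003  0.1937  0.9811 -0.0009] [-0.1858  0.8229 -0.5654]
top 55.35911726186743 [0.3571 0.0094 1.2183]
bench_top [(array([257.1, 184. ]), 0.61, array([ 0.5898, -0.0226,  0.12  ])), (array([227. , 205.3]), 0.43, array([0.521, 0.067, 0.12 ])), (array([248.4, 171.3]), 0.22, array([0.629 , 0.0053, 0.12  ]))]
dog_up_top [(array([324.1, 216. ]), 0.53, array([ 0.4935, -0.2214,  0.15  ]))]
dog_p1_top [(array([228.6, 204.4]), 0.6, array([0.5239, 0.0622, 0.12  ]))]
stop_l_top []
stop_r_top [(array([284.1, 149.2]), 0.51, array([ 0.6944, -0.1012,  0.15  ]))]
pencil_mid [(array([249. , 208.8]), 0.6, array([0.5124, 0.0001, 0.12  ])), (array([284.5, 169. ]), 0.29, array([ 0.64  , -0.1063,  0.12  ]))]
offcut_mid [(array([207.1, 207. ]), 0.57, array([0.514 , 0.1268, 0.12  ]))]
rule_mid [(array([299. , 213.4]), 0.59, array([ 0.5029, -0.1517,  0.12  ])), (array([186.5, 202.1]), 0.21, array([0.5271, 0.1897, 0.12  ]))]
chisel_mid [(array([166.2, 192.8]), 0.94, array([0.5537, 0.2529, 0.12  ]))]
side 52.578603499106805 [-0.0761 -0.9224  0.8895]
bench_top [(array([264.6, 197.7]), 0.82, array([ 0.5871, -0.026 ,  0.12  ])), (array([275.4, 176.1]), 0.64, array([0.7051, 0.0689, 0.12  ]))]
dog_up_top [(array([279.3, 231. ]), 0.55, array([ 0.4964, -0.2272,  0.15  ]))]
dog_p1_top []
stop_l_top [(array([276.6, 171. ]), 0.48, array([0.7003, 0.0569, 0.15  ]))]
stop_r_top [(array([297.4, 186.9]), 0.43, array([ 0.6957, -0.0701,  0.15  ]))]
pencil_mid [(array([246.1, 199.6]), 0.43, array([ 0.527 , -0.0001,  0.12  ]))]
offcut_mid [(array([285.9, 196.5]), 0.53, array([ 0.6537, -0.0612,  0.12  ])), (array([222.4, 183.5]), 0.49, array([0.511 , 0.1341, 0.12  ]))]
rule_mid [(array([262.3, 220.2]), 0.7, array([ 0.507 , -0.1255,  0.12  ]))]
chisel_mid [(array([216.1, 167.6]), 0.83, array([0.549 , 0.2476, 0.12  ]))]
```

```bash
python3 - <<'E'
import cv2
a=cv2.imread("pics/top1.png")[120:260,130:370]; b=cv2.imread("pics/side1.png")[130:280,160:360]
cv2.imwrite("pics/c.png",cv2.vconcat([cv2.resize(a,(500,292),interpolation=3),cv2.resize(b,(400,300),interpolation=3) if 0 else cv2.copyMakeBorder(cv2.resize(b,(400,300),interpolation=3),0,0,0,100,0)]))
from h import *
for z in (.15,.16): print(atz(*ray(read_camera("top"),[324.1,216]),z))
E
```

```text
[ 0.49346578 -0.22142451  0.15      ]
[ 0.49218912 -0.21926418  0.16      ]
```

View pics/c.png

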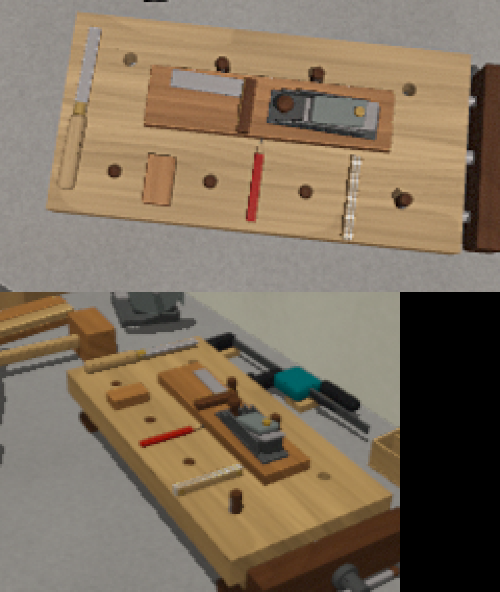

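The picture shows the standing dog in the rightmost near-row hole, at about top pixel (324,215) and side pixel (279,230). The other three near-row dogs are flush, and the networks agree. Next I triangulate it.

```bash
cat > m.py <<'E'
from h import *
from scipy.spatial.transform import Rotation as R
np.set_printoptions(precision=4,suppress=True)
def toolshift(s,t):
    w,x,y,z=s["orientation"]; r=R.from_quat([x,y,z,w])
    return r.inv().apply(np.array(t)-s["tcp_pos"])*1000
E
python3 - <<'E'
from m import *
t=read_camera("top"); sd=read_camera("side")
a,b=ray(t,tip_of("dog_up_top",t)[0]["point"]),ray(sd,tip_of("dog_up_top",sd)[0]["point"])
p=tri([a,b]); print(p,[np.linalg.norm(np.cross(p-o,d)) for o,d in (a,b)])
for px in ([184.9,202],[230.8,206.9],[276.4,211.6]): print(atz(*ray(t,px),.12))
s=get_state(); print(s["clock"],s["joint_pos"]); print(toolshift(s,[p[0],p[1],.25]))
E
```

```text
[ 0.4981 -0.2249  0.1534] [np.float64(0.007533875585706223), np.float64(0.007533875585706381)]
[0.5272 0.1945 0.12  ]
[0.5165 0.0553 0.12  ]
[ 0.5063 -0.0831  0.12  ]
1.3 [ 1.0414  0.3132  0.0461  1.3036 -0.      1.4312]
[-546.1997 -593.8402   -7.7336]
```

Call:
jog_arm:
  moves:
    - {"fingers": 1,"slide": [-27,-30,-1]}
    - {"fingers": 1,"slide": [-54,-60,-3]}
    - {"fingers": 1,"slide": [-82,-89,-5]}
    - {"fingers": 1,"slide": [-109,-119,-8]}
    - {"fingers": 1,"slide": [-137,-149,-8]}
    - {"fingers": 1,"slide": [-164,-178,-8]}
    - {"fingers": 1,"slide": [-191,-208,-8]}
    - {"fingers": 1,"slide": [-218,-238,-8]}
    - {"fingers": 1,"slide": [-246,-267,-8]}
    - {"fingers": 1,"slide": [-273,-297,-8]}

```text
schema error: expected keys fingers, slide, angular
```

Call:
jog_arm:
  moves:
    - {"fingers": 1,"slide": [-27,-30,0]}
    - {"fingers": 1,"slide": [-54,-60,0]}
    - {"fingers": 1,"slide": [-82,-89,0]}
    - {"fingers": 1,"slide": [-109,-119,0]}
    - {"fingers": 1,"slide": [-137,-149,0]}
    - {"fingers": 1,"slide": [-164,-178,0]}
    - {"fingers": 1,"slide": [-191,-208,0]}
    - {"fingers": 1,"slide": [-218,-238,0]}
    - {"fingers": 1,"slide": [-246,-267,0]}
    - {"fingers": 1,"slide": [-260,-290,0]}

```text
schema error: expected keys fingers, slide, angular
```

```bash
cat > w.py <<'E'
from m import *
import sys
s=get_state(); p=read_camera("wrist"); print(s["clock"],s["tcp_pos"],s["orientation"],s["wrist_force"],s["finger_gap"])
cv2.imwrite(f"pics/{sys.argv[1]}.png",cv2.cvtColor(p["color"],cv2.COLOR_RGB2BGR))
w,x,y,z=s["orientation"]; T=np.eye(4); T[:3,:3]=R.from_quat([x,y,z,w]).as_matrix(); T[:3,3]=s["tcp_pos"]
T=T@np.array(p["tool_from_camera"]); print("cam",T[:3,3])
for q in tip_of("dog_up_top",p)[:3]: print(q["point"],q["p"],[atz(*ray(p,q["point"],T),h) for h in (.12,.145,.15,.155,.16)])
for h in (.12,.15): print("pred px",proj(p,[.496,-.222,h],T))
print("shift to .497,-.223,.25",toolshift(s,[.497,-.223,.25]))
E
python3 w.py w1
```

```text
1.3 [0.2185 0.5319 0.2423] [0.     0.1937 0.9811 0.0001] [ 0.0522 -0.1607 -0.404 ] 0.08494657858686121
cam [0.1531 0.5587 0.3738]
pred px [np.float64(-177.18261246314196), np.float64(567.9667895889894)]
pred px [np.float64(-209.454749263813), np.float64(602.76763237106)]
shift to .497,-.223,.25 [-544.4365 -592.4686   -7.7334]
```

View pics/w1.png

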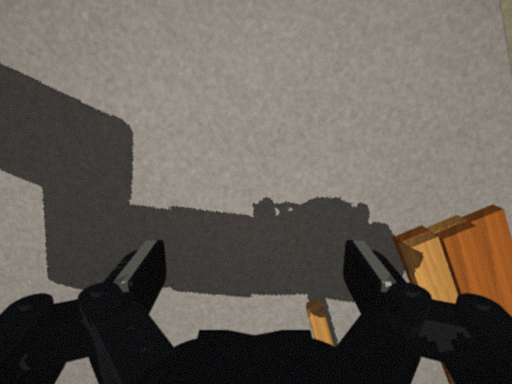

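The move calls were refused because the angular key was missing, so the arm hasn't moved. The picture shows only table and shadow, with a mallet corner at about (470,260). I'll send the moves again with angular included.

Call:
jog_arm:
  moves:
    - {"fingers": 1,"slide": [-27,-30,-1],"angular": [0,0,0]}
    - {"fingers": 1,"slide": [-54,-60,-3],"angular": [0,0,0]}
    - {"fingers": 1,"slide": [-82,-89,-5],"angular": [0,0,0]}
    - {"fingers": 1,"slide": [-109,-119,-8],"angular": [0,0,0]}
    - {"fingers": 1,"slide": [-137,-149,-8],"angular": [0,0,0]}
    - {"fingers": 1,"slide": [-164,-178,-8],"angular": [0,0,0]}
    - {"fingers": 1,"slide": [-191,-208,-8],"angular": [0,0,0]}
    - {"fingers": 1,"slide": [-218,-238,-8],"angular": [0,0,0]}
    - {"fingers": 1,"slide": [-246,-267,-8],"angular": [0,0,0]}
    - {"fingers": 1,"slide": [-273,-297,-8],"angular": [0,0,0]}

```text
clock: 2.23
tcp_pos: [0.3585, 0.1517, 0.2507]
orientation: [0.001, 0.193, 0.981, 0.0]
wrist_force: [0.5, 0.8, -0.5]
finger_gap: -0.0002
grip_force: 0.0
```

Call:
jog_arm:
  moves:
    - {"fingers": 1,"slide": [-27,-30,0],"angular": [0,0,0]}
    - {"fingers": 1,"slide": [-54,-60,0],"angular": [0,0,0]}
    - {"fingers": 1,"slide": [-82,-89,0],"angular": [0,0,0]}
    - {"fingers": 1,"slide": [-109,-119,0],"angular": [0,0,0]}
    - {"fingers": 1,"slide": [-137,-149,0],"angular": [0,0,0]}
    - {"fingers": 1,"slide": [-164,-178,0],"angular": [0,0,0]}
    - {"fingers": 1,"slide": [-191,-208,0],"angular": [0,0,0]}
    - {"fingers": 1,"slide": [-218,-238,0],"angular": [0,0,0]}
    - {"fingers": 1,"slide": [-246,-267,0],"angular": [0,0,0]}
    - {"fingers": 1,"slide": [-260,-290,0],"angular": [0,0,0]}

```text
clock: 3.07
tcp_pos: [0.49, -0.2173, 0.25]
orientation: [0.001, 0.194, 0.981, -0.0]
wrist_force: [-0.0, 0.4, -0.1]
finger_gap: 0.0
grip_force: 0.0
```

```bash
python3 w.py w2
```

```text
3.0667 [ 0.49   -0.2173  0.25  ] [ 0.0008  0.1945  0.9809 -0.0004] [-0.0013  0.3639 -0.1033] 1.1343789169021404e-05
cam [ 0.4244 -0.1902  0.3813]
[252.6, 205.5] 0.87 [array([ 0.5077, -0.2261,  0.12  ]), array([ 0.4997, -0.2227,  0.145 ]), array([ 0.4981, -0.222 ,  0.15  ]), array([ 0.4965, -0.2213,  0.155 ]), array([ 0.4949, -0.2206,  0.16  ])]
pred px [np.float64(251.8648554406212), np.float64(192.5482717461956)]
pred px [np.float64(251.5858420705593), np.float64(203.19175065626138)]
shift to .497,-.223,.25 [-8.6724 -2.6188 -0.005 ]
```

View pics/w2.png

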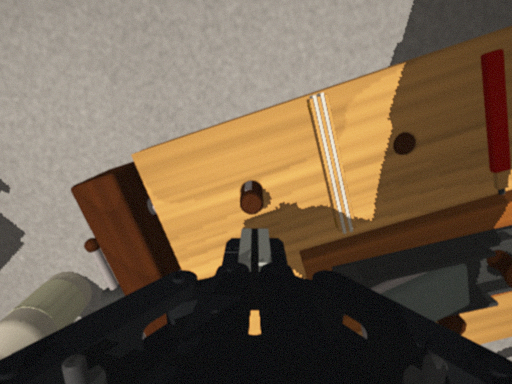

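The standing dog's head is at about (252,204) in the wrist view, which fits a position near (0.496, -0.222). I'll drop to a safe height over it and refine the height from there.

Call:
jog_arm:
  moves:
    - {"fingers": 1,"slide": [-7,-2,20],"angular": [0,0,0]}
    - {"fingers": 1,"slide": [-7,-2,40],"angular": [0,0,0]}
    - {"fingers": 1,"slide": [-7,-2,55],"angular": [0,0,0]}
    - {"fingers": 1,"slide": [-7,-2,62],"angular": [0,0,0]}
    - {"fingers": 1,"slide": [-7,-2,62],"angular": [0,0,0]}
    - {"fingers": 1,"slide": [-7,-2,62],"angular": [0,0,0]}

```text
clock: 3.67
tcp_pos: [0.4941, -0.2175, 0.1886]
orientation: [-0.0, 0.193, 0.981, 0.0]
wrist_force: [-0.6, -0.5, -0.1]
finger_gap: 0.0
grip_force: 0.0
```

```bash
python3 w.py w3; python3 - <<'E'
from m import *
s=get_state(); p=read_camera("side"); tip=np.array(s["tcp_pos"])-[0,0,.011]
print("tip px",proj(p,tip),"head pred",[proj(p,[.496,-.222,h]) for h in (.12,.145,.16)], [ (q["point"],q["p"]) for q in tip_of("dog_up_top",p)])
u,v=map(int,proj(p,tip)); c=p["color"][v-25:v+50,u-50:u+50,::-1]
w=cv2.imread("pics/w3.png"); print(u-50,v-25)
cv2.imwrite("pics/c3.png",cv2.hconcat([cv2.resize(c,(400,300),interpolation=cv2.INTER_CUBIC),cv2.resize(w,(400,300))]))
E
```

```text
3.6667 [ 0.4941 -0.2175  0.1886] [-0.0001  0.1934  0.9811  0.0001] [-0.6344 -0.5112 -0.0981] 3.8419477816845524e-05
cam [ 0.4286 -0.1908  0.3201]
[249.3, 234.7] 0.57 [array([ 0.5118, -0.2285,  0.12  ]), array([ 0.5014, -0.2238,  0.145 ]), array([ 0.4994, -0.2228,  0.15  ]), array([ 0.4973, -0.2219,  0.155 ]), array([ 0.4952, -0.221 ,  0.16  ])]
pred px [np.float64(249.22420539031677), np.float64(212.41598528403728)]
pred px [np.float64(248.47403837757855), np.float64(229.5468406829081)]
shift to .497,-.223,.25 [ -4.7585  -3.9573 -61.389 ]
tip px [np.float64(277.45075953399714), np.float64(222.05311905055368)] head pred [[np.float64(277.7137365155328), np.float64(237.81108279797246)], [np.float64(278.0766458504354), np.float64(231.41998060723702)], [np.float64(278.29857918433817), np.float64(227.51157021353927)]] [([277.8, 232.2], 0.57)]
227 197
```

View pics/c3.png

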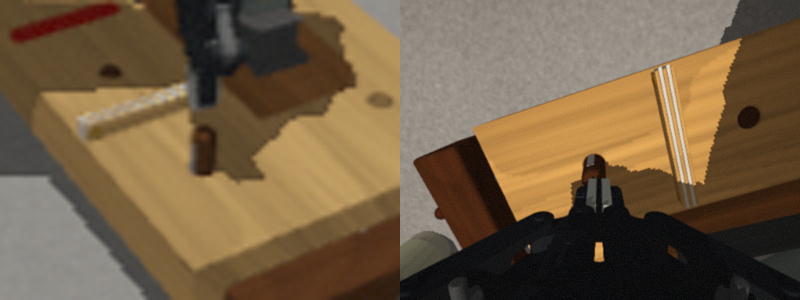

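The tips hang about 23 mm above the head, which is at z of about 0.153. They need to shift a few mm in xy. In the side crop the head centre is at about (204,131), or full pixel (278,229.8). Centring and lowering 9 mm now.

Call:
jog_arm:
  moves:
    - {"fingers": 1,"slide": [-4,-3.5,3],"angular": [0,0,0]}
    - {"fingers": 1,"slide": [-4,-3.5,6],"angular": [0,0,0]}
    - {"fingers": 1,"slide": [-4,-3.5,9],"angular": [0,0,0]}
    - {"fingers": 1,"slide": [-4,-3.5,9],"angular": [0,0,0]}
    - {"fingers": 1,"slide": [-4,-3.5,9],"angular": [0,0,0]}
    - {"fingers": 1,"slide": [-4,-3.5,9],"angular": [0,0,0]}

```text
clock: 4.37
tcp_pos: [0.4965, -0.2228, 0.1791]
orientation: [-0.0, 0.194, 0.981, 0.0]
wrist_force: [0.1, -0.0, 0.0]
finger_gap: -0.0
grip_force: 0.0
```

```bash
python3 w.py w4; python3 - <<'E'
from m import *
s=get_state(); p=read_camera("side"); tip=np.array(s["tcp_pos"])-[0,0,.011]
print("tip px",proj(p,tip), [(q["point"],q["p"]) for q in tip_of("dog_up_top",p)])
u,v=map(int,proj(p,tip)); c=p["color"][v-10:v+26,u-20:u+28,::-1]; print(u-20,v-10)
w=cv2.imread("pics/w4.png")[190:310,170:330]
cv2.imwrite("pics/c4.png",cv2.hconcat([cv2.resize(c,(400,300),interpolation=cv2.INTER_CUBIC),cv2.resize(w,(400,300),interpolation=2)]))
E
```

```text
4.3667 [ 0.4965 -0.2228  0.1791] [-0.0002  0.1937  0.9811  0.0001] [ 0.1118 -0.0301  0.0194] -1.4842089970435005e-05
cam [ 0.431  -0.196   0.3106]
[256.0, 231.8] 0.82 [array([ 0.51  , -0.2269,  0.12  ]), array([ 0.4996, -0.2229,  0.145 ]), array([ 0.4976, -0.2221,  0.15  ]), array([ 0.4955, -0.2213,  0.155 ]), array([ 0.4934, -0.2204,  0.16  ])]
pred px [np.float64(254.92828478237706), np.float64(211.46308281496334)]
pred px [np.float64(255.0783083829793), np.float64(229.444140600494)]
shift to .497,-.223,.25 [ -0.5416   0.0351 -70.8742]
tip px [np.float64(278.75017202243424), np.float64(225.4044509772334)] [([278.0, 231.9], 0.43)]
258 215
```

View pics/c4.png

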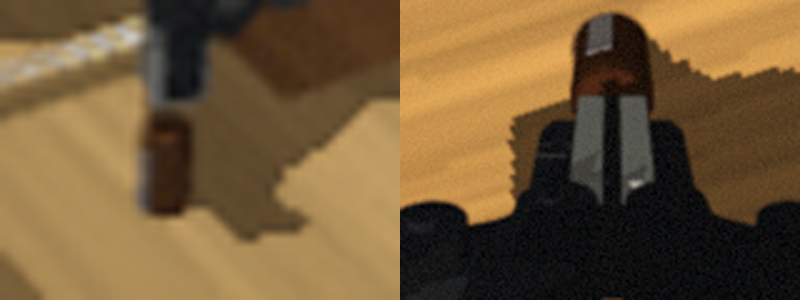

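In the side crop the tips, at about (180,103), sit 1–2 px to the right of the rod axis, at about (166,130). The wrist view shows the head nearer the camera than I had assumed. So I need a correction of about +4 mm in tool x, plus 4 mm of descent, before holding.

Call:
jog_arm:
  moves:
    - {"fingers": 1,"slide": [2,0,2],"angular": [0,0,0]}
    - {"fingers": 1,"slide": [4,0,4],"angular": [0,0,0]}
    - {"fingers": 1,"slide": [4,0,4],"angular": [0,0,0]}
    - {"fingers": 1,"slide": [4,0,4],"angular": [0,0,0]}

```text
clock: 4.9
tcp_pos: [0.4926, -0.2211, 0.1751]
orientation: [-0.0, 0.194, 0.981, 0.0]
wrist_force: [-0.1, 0.7, -0.0]
finger_gap: -0.0
grip_force: 0.0
```

```bash
python3 w.py w5; python3 - <<'E'
from m import *
s=get_state(); p=read_camera("side"); t=read_camera("top"); tip=np.array(s["tcp_pos"])-[0,0,.011]
print("tip px",proj(p,tip), [(q["point"],q["p"]) for q in tip_of("dog_up_top",p)])
u,v=map(int,proj(p,tip)); c=p["color"][v-10:v+26,u-20:u+28,::-1]; print(u-20,v-10)
w=cv2.imread("pics/w5.png")[190:310,170:330]
cv2.imwrite("pics/c5.png",cv2.hconcat([cv2.resize(c,(400,300),interpolation=cv2.INTER_CUBIC),cv2.resize(w,(400,300),interpolation=2)]))
E
```

```text
4.9 [ 0.4926 -0.2211  0.1751] [-0.0002  0.1937  0.9811  0.0001] [-0.05    0.7259 -0.0253] -3.211212762663906e-05
cam [ 0.4272 -0.1944  0.3065]
[258.5, 243.7] 0.94 [array([ 0.5132, -0.2263,  0.12  ]), array([ 0.5016, -0.2221,  0.145 ]), array([ 0.4993, -0.2212,  0.15  ]), array([ 0.497 , -0.2203,  0.155 ]), array([ 0.4947, -0.2195,  0.16  ])]
pred px [np.float64(254.84588145227949), np.float64(219.60109558144308)]
pred px [np.float64(254.98431151753732), np.float64(239.23625567394137)]
shift to .497,-.223,.25 [ -4.772   -0.0248 -74.9357]
tip px [np.float64(277.38577353723855), np.float64(226.6304954188557)] [([276.1, 226.7], 0.4)]
257 216
```

View pics/c5.png

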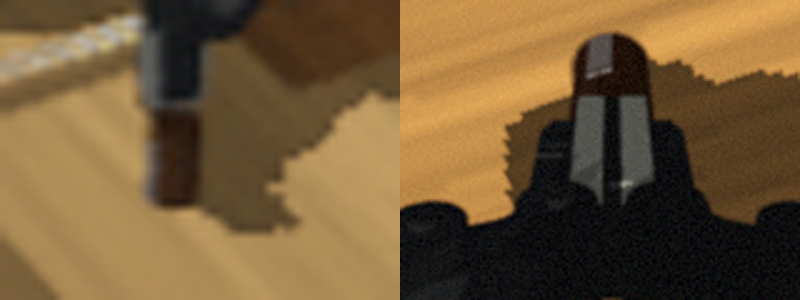

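The tips are now in line with the rod in both views: side tip x 175 against rod x 174, and wrist 613 against 612. The gap is about 14 mm. I'll hold for about 2.5 s.

Call:
jog_arm:
  moves:
    - {"fingers": 1,"slide": [0,0,0],"angular": [0,0,0]}
    - {"fingers": 1,"slide": [0,0,0],"angular": [0,0,0]}
    - {"fingers": 1,"slide": [0,0,0],"angular": [0,0,0]}
    - {"fingers": 1,"slide": [0,0,0],"angular": [0,0,0]}
    - {"fingers": 1,"slide": [0,0,0],"angular": [0,0,0]}
    - {"fingers": 1,"slide": [0,0,0],"angular": [0,0,0]}
    - {"fingers": 1,"slide": [0,0,0],"angular": [0,0,0]}
    - {"fingers": 1,"slide": [0,0,0],"angular": [0,0,0]}
    - {"fingers": 1,"slide": [0,0,0],"angular": [0,0,0]}
    - {"fingers": 1,"slide": [0,0,0],"angular": [0,0,0]}

```text
clock: 5.98
tcp_pos: [0.4929, -0.2213, 0.1753]
orientation: [0.0, 0.194, 0.981, 0.0]
wrist_force: [0.2, 0.1, -0.7]
finger_gap: 0.0001
grip_force: 0.0
```

Call:
jog_arm:
  moves:
    - {"fingers": 1,"slide": [0,0,0],"angular": [0,0,0]}
    - {"fingers": 1,"slide": [0,0,0],"angular": [0,0,0]}
    - {"fingers": 1,"slide": [0,0,0],"angular": [0,0,0]}
    - {"fingers": 1,"slide": [0,0,0],"angular": [0,0,0]}
    - {"fingers": 1,"slide": [0,0,0],"angular": [0,0,0]}
    - {"fingers": 1,"slide": [0,0,0],"angular": [0,0,0]}
    - {"fingers": 1,"slide": [0,0,0],"angular": [0,0,0]}
    - {"fingers": 1,"slide": [0,0,0],"angular": [0,0,0]}
    - {"fingers": 1,"slide": [0,0,0],"angular": [0,0,0]}
    - {"fingers": 1,"slide": [0,0,0],"angular": [0,0,0]}

```text
clock: 6.82
tcp_pos: [0.4929, -0.2213, 0.1753]
orientation: [0.0, 0.194, 0.981, 0.0]
wrist_force: [-0.6, 0.6, 0.2]
finger_gap: 0.0006
grip_force: 0.0
```

Call:
jog_arm:
  moves:
    - {"fingers": 1,"slide": [0,0,0],"angular": [0,0,0]}
    - {"fingers": 1,"slide": [0,0,0],"angular": [0,0,0]}
    - {"fingers": 1,"slide": [0,0,0],"angular": [0,0,0]}
    - {"fingers": 1,"slide": [0,0,0],"angular": [0,0,0]}
    - {"fingers": 1,"slide": [0,0,0],"angular": [0,0,0]}
    - {"fingers": 1,"slide": [0,0,0],"angular": [0,0,0]}
    - {"fingers": 1,"slide": [0,0,0],"angular": [0,0,0]}
    - {"fingers": 1,"slide": [0,0,0],"angular": [0,0,0]}
    - {"fingers": 1,"slide": [0,0,0],"angular": [0,0,0]}
    - {"fingers": 1,"slide": [0,0,0],"angular": [0,0,0]}

```text
clock: 7.65
tcp_pos: [0.4929, -0.2214, 0.1753]
orientation: [0.0, 0.194, 0.981, 0.0]
wrist_force: [-0.0, 0.2, 0.1]
finger_gap: -0.0
grip_force: 0.0
```

Call:
jog_arm:
  moves:
    - {"fingers": 1,"slide": [0,0,3],"angular": [0,0,0]}
    - {"fingers": 1,"slide": [0,0,6],"angular": [0,0,0]}
    - {"fingers": 1,"slide": [0,0,9],"angular": [0,0,0]}
    - {"fingers": 1,"slide": [0,0,12],"angular": [0,0,0]}
    - {"fingers": 1,"slide": [0,0,15],"angular": [0,0,0]}
    - {"fingers": 1,"slide": [0,0,18],"angular": [0,0,0]}
    - {"fingers": 1,"slide": [0,0,20],"angular": [0,0,0]}
    - {"fingers": 1,"slide": [0,0,20],"angular": [0,0,0]}

```text
clock: 8.32
tcp_pos: [0.4928, -0.2213, 0.1548]
orientation: [-0.0, 0.194, 0.981, 0.0]
wrist_force: [-0.3, 0.1, -0.2]
finger_gap: -0.0002
grip_force: 0.0
```

Call:
jog_arm:
  moves:
    - {"fingers": 1,"slide": [0,0,2],"angular": [0,0,0]}
    - {"fingers": 1,"slide": [0,0,4],"angular": [0,0,0]}

```text
clock: 8.48
tcp_pos: [0.4929, -0.2214, 0.1513]
orientation: [0.0, 0.194, 0.981, 0.0]
wrist_force: [-1.3, 0.1, 4.7]
finger_gap: -0.0002
grip_force: 2.2
```

```bash
python3 w.py w6; python3 - <<'E'
from m import *
s=get_state(); p=read_camera("side"); tip=np.array(s["tcp_pos"])-[0,0,.011]
print(s["wrist_force"])
u,v=map(int,proj(p,tip)); c=p["color"][v-10:v+26,u-20:u+28,::-1]; print(u-20,v-10,proj(p,tip))
w=cv2.imread("pics/w6.png")[190:310,170:330]
cv2.imwrite("pics/c6.png",cv2.hconcat([cv2.resize(c,(400,300),interpolation=cv2.INTER_CUBIC),cv2.resize(w,(400,300),interpolation=2)]))
E
```

```text
8.4833 [ 0.4929 -0.2214  0.1513] [0.0001 0.1937 0.9811 0.    ] [-1.2947  0.0659  4.7356] -0.00016714154968887904
cam [ 0.4274 -0.1945  0.2828]
pred px [np.float64(255.09782022564312), np.float64(233.92242101507452)]
pred px [np.float64(255.29947334529493), np.float64(259.4223861833203)]
shift to .497,-.223,.25 [ -4.4216   0.0499 -98.6568]
[ 0.2698 -0.207   1.6149]
257 222 [np.float64(277.0175340750304), np.float64(232.99201989798772)]
```

View pics/c6.png

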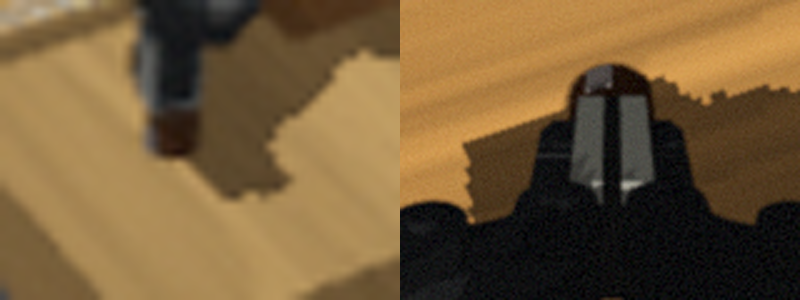

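Contact: about 5 N while sliding, with the tips square on the head (about (175,110) in the crop) and the rod going down. I'll press on slowly.

Call:
jog_arm:
  moves:
    - {"fingers": 1,"slide": [0,0,2],"angular": [0,0,0]}
    - {"fingers": 1,"slide": [0,0,4],"angular": [0,0,0]}
    - {"fingers": 1,"slide": [0,0,6],"angular": [0,0,0]}
    - {"fingers": 1,"slide": [0,0,8],"angular": [0,0,0]}
    - {"fingers": 1,"slide": [0,0,10],"angular": [0,0,0]}
    - {"fingers": 1,"slide": [0,0,12],"angular": [0,0,0]}
    - {"fingers": 1,"slide": [0,0,14],"angular": [0,0,0]}
    - {"fingers": 1,"slide": [0,0,16],"angular": [0,0,0]}
    - {"fingers": 1,"slide": [0,0,17.5],"angular": [0,0,0]}

```text
clock: 9.38
tcp_pos: [0.4929, -0.2213, 0.1335]
orientation: [-0.0, 0.194, 0.981, 0.0]
wrist_force: [-0.9, 0.8, 4.4]
finger_gap: 0.0002
grip_force: 2.1
```

Call:
jog_arm:
  moves:
    - {"fingers": 1,"slide": [0,0,0.7],"angular": [0,0,0]}
    - {"fingers": 1,"slide": [0,0,1.3],"angular": [0,0,0]}

```text
clock: 9.55
tcp_pos: [0.4929, -0.2214, 0.1323]
orientation: [-0.0, 0.194, 0.981, 0.0]
wrist_force: [-0.4, 0.8, 4.0]
finger_gap: 0.0001
grip_force: 1.9
```

Call:
jog_arm:
  moves:
    - {"fingers": 1,"slide": [0,0,0.6],"angular": [0,0,0]}
    - {"fingers": 1,"slide": [0,0,1.2],"angular": [0,0,0]}

```text
clock: 9.72
tcp_pos: [0.4929, -0.2214, 0.1312]
orientation: [0.0, 0.194, 0.981, 0.0]
wrist_force: [-1.0, 0.5, 4.3]
finger_gap: 0.0
grip_force: 1.9
```

Call:
jog_arm:
  moves:
    - {"fingers": 1,"slide": [0,0,0.4],"angular": [0,0,0]}
    - {"fingers": 1,"slide": [0,0,0.8],"angular": [0,0,0]}

```text
clock: 9.88
tcp_pos: [0.493, -0.2214, 0.131]
orientation: [0.0, 0.194, 0.981, -0.0]
wrist_force: [-2.1, 1.3, 9.9]
finger_gap: 0.0002
grip_force: 5.1
```

Call:
jog_arm:
  moves:
    - {"fingers": 1,"slide": [0,0,0.4],"angular": [0,0,0]}
    - {"fingers": 1,"slide": [0,0,0.8],"angular": [0,0,0]}
    - {"fingers": 1,"slide": [0,0,0.8],"angular": [0,0,0]}

```text
clock: 10.13
tcp_pos: [0.493, -0.2214, 0.131]
orientation: [0.001, 0.194, 0.981, -0.0]
wrist_force: [-4.3, 2.4, 12.3]
finger_gap: -0.0001
grip_force: 6.0
```

The dog has stopped flush: the force rises with no further travel. Drawing clear.

Call:
jog_arm:
  moves:
    - {"fingers": 1,"slide": [0,0,-5],"angular": [0,0,0]}
    - {"fingers": 1,"slide": [0,0,-25],"angular": [0,0,0]}
    - {"fingers": 1,"slide": [0,0,-50],"angular": [0,0,0]}
    - {"fingers": 1,"slide": [0,0,-80],"angular": [0,0,0]}
    - {"fingers": 1,"slide": [0,0,-110],"angular": [0,0,0]}
    - {"fingers": 1,"slide": [30,0,-130],"angular": [0,0,0]}
    - {"fingers": 1,"slide": [60,0,-130],"angular": [0,0,0]}
    - {"fingers": 1,"slide": [60,0,-130],"angular": [0,0,0]}
    - {"fingers": 1,"slide": [60,0,-130],"angular": [0,0,0]}

```text
clock: 10.88
tcp_pos: [0.4365, -0.1981, 0.2599]
orientation: [0.0, 0.194, 0.981, -0.0]
wrist_force: [0.5, -0.8, -1.0]
finger_gap: -0.0
grip_force: 0.0
```

```bash
python3 - <<'E'
from m import *
print(get_state()["wrist_force"])
c=[]
for n,(y,x) in dict(side=(130,160),wrist=(0,0)).items():
    p=read_camera(n)["color"][...,::-1]
    c.append(cv2.resize(p[y:y+150,x:x+200] if n=="side" else p,(400,300),interpolation=2))
cv2.imwrite("pics/end.png",cv2.hconcat(c))
E
```

```text
[ 0.4525 -0.7886 -1.0052]
```

View pics/end.png

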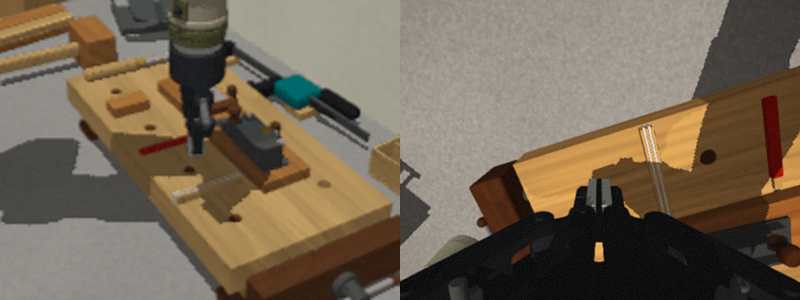

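The dog is flush, at about (236,218) in the side crop. The stops, board and tools look unchanged, and the hand is clear.

```bash
python3 -c "
from workcell import *
print(hand_in())"
```

```text
the job is handed in; nothing more can be done
None
```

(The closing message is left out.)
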